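# Release the eccentric cam and clamp the phone

## Robot

A 6-joint arm with a two-finger parallel gripper is mounted at the origin on the work surface. World frame = base frame: x ahead of the robot, y to its left, z up, the work surface at z = 0. Lengths are in m, angles in rad, forces in N, time in s.
With the tool pointing down it reaches from about 0.275 to 0.825 m from the base axis. Payload 4.9 kg.
Tool frame: the origin (TCP) lies midway between the tips of the shut fingers; the grasp point (between the pads) lies 19 mm behind it; z points along the fingers, y is the line along which they close (so a half turn about z gives the same grasp; the last joint's range is limited). The gripper opens to 85 mm and grips with 20 to 120 N. Pads are 22 mm wide; open, the fingers measure 114 mm over their backs; the gripper's body (76 mm by 85 mm) begins 54 mm behind the grasp point. The pads swing forward as they close: fully open they stand 13 mm farther back than shut.
Start: joints at [-1.37, 0.326, -0.193, 1.052, 0, 1.437], TCP at [0.181, -0.519, 0.231] pointing down, gripper open.
Joint ranges: [-2.65, 2.65], [-0.97, 1.79], [-1.3, 1.35], [-1.93, 2.1], [-1.47, 1.37], [-3.14, 3.14]. Speed limits (rad/s): [2.57, 2.57, 3.14, 3.14, 3.14, 3.14].

## Interface

Orientations are given as a 3x3 rotation matrix whose columns are the frame's x, y, z axes.
In Python, from station import get_state, capture, camera_info, job_done, recognise gives the robot as it stands.
- The arm moves only by the tool drive_tool, never from a script. Its argument "series" is one flat list of numbers, 5 for each row, row after row: the shift along the tool's x, y, z in mm, then the turn about the tool's z in rad, then the opening, from 0 (shut) to 1 (fully open). In form: [tx, ty, tz, roll, grip, tx, ty, tz, roll, grip, ...]. A call has 1 to 8 rows; each row is the pose to reach, as a shift and turn from the pose commanded when the call began, along the tool's axes at that moment; what a row does not reach only later rows make up. A row lasts 1/8 s, in which the tool goes at most 62.5 mm and 10.7 degrees, less where a joint would pass 70% of its speed; a pose out of reach is approached as far as the arm can. A call with a gripper value outside its range is refused whole. The fingers move at their own pace and stop on an object; "newtons" is the grip in N (left out, the last holds). Time passes only in rows, so rows that repeat a pose let the fingers close. It gives the time, the measured TCP pose, the force, the opening and the grip force at its end, in the units of the state.
- get_state(): the state, without advancing time (a new reading comes with each control period).
- capture(name): name is "scene" or "top" or "wrist"; returns the picture (400x640x3 uint8, red, green, blue); there is no depth.
- camera_info(name): a dict with "intrinsics" (3x3 intrinsics, pixels), "D" ([k1, k2, p1, p2, k3] as OpenCV has them; the pictures are not rectified), "T" (4x4, takes a point from camera to world coordinates); the wrist camera has in their place "tool_from_camera" (4x4, takes a point from camera to tool coordinates, whose origin is the TCP and whose axes are the flange's). Camera axes: x right, y down, z forward; pixel columns grow to the right and rows downward; lengths in m; the calibration is good to about 2 mm. A picture is of the moment at which its call begins: read the wrist's pose just before it. camera_info takes no time and is no camera call.
- job_done(): hands the job in; it is judged then, once.
Trained networks look in the newest picture that a camera, given by its name, has taken for a name from the list of things; names that differ only in an ending like _2 or _b are one class to them, and where a whole thing is asked for, a point or a joint stands for the part that bears it (a point fixed in the world has none). Each returns a list of dicts, best first, with "confidence" (0 to 1); they miss things now and then, are a little off and sometimes report something else, mostly with a low value. They report only what shows in the picture. A call takes as long as a camera call. They do not tell look-alikes from the thing itself.
- recognise(camera, query): "xy" ([column, row] in pixels, amid what is visible of it).
The state is a dict: "t": time; "joints": joint angles; "qvel": joint speeds; "effort": joint torques, N m; "tool_pos": TCP position; "tool_rot": TCP orientation; "wrist_force": force on the tool from outside, world axes, zero at the start; "wrist_torque": the same for the moment, N m; "width": finger opening in m; "grasp_force": force on a finger pad.
Only numpy, scipy, OpenCV 4.12 (cv2) and the standard library are available. Lean on these libraries where they do the work, as an engineer would, in place of code of your own. Each camera call takes 0.05 s, during which the arm holds its last target. There are 200 camera calls.

## Task

The opened phone lies loose in the repair clamp. With the fingertips only, first push the cam lever round to its low point, where it points straight at the green mark, and only then push the red jaw slide fully forward so that it drives the phone home against the far stop. Pick nothing up, do not touch the phone itself, leave the other things where they are, and finish with the hand clear.

Things in the scene. Friction and masses are not known exactly. Their poses are not given: they have to be found in the camera images.
- fixture: dark steel base plate of the phone clamp, fixed on the mat; place and yaw vary. Origin O: on its underside, 3 mm above the table, on the jaw's centre line. x = forward, the way the jaw slides to clamp; y left; z up. The plate spans x -73..97, y -90..166 mm, 15 mm thick. All heights below are above O. Two side guides, tops 21 mm, at y = +-83 mm, x 9..71 mm
- jaw (a joint): travel of the red jaw slide, m: 0 back, grows forward; starts 0..0.006; meets the seated phone at 0.034 (fully home), own end 0.036. Friction 2.5 N, no spring, stays where left. Its follower arm (y 48..144 mm, heights 18..30 mm, front at x = -42 mm + travel) runs against the cam, which blocks it: at cam 2.7 rad at about 0.012, at 1.5 rad near 0.027; at 0 it is free to 0.035
- push_tab (a point): centre of the back face of the jaw's red upright push tab, to be pushed forward; the tab is 50 mm wide (y), 10 mm thick (x), heights 34 to 68 mm; this point is at height 55 mm, fixture x = -60 mm + travel, y = 0. The jaw block below is 100 mm wide, its back face in the same plane
- cam (a joint): angle of the brass eccentric cam and its lever, rad, counter-clockwise positive from above: 0 = low point (lever along fixture +x, at the green mark), near 3 = high point towards the jaw's arm. Starts 1.5..2.7 (lever to the left or back), end stops -0.9 and 2.9. Push it clockwise to reach 0; it can be pushed past. Stiff: about 4 N at the pin; stays where left
- cam_pin (a point): centre of the upper part of the upright yellow pin (14 mm diameter) on the end of the steel cam lever, 60 mm from the cam's axis, at height 62 mm; the pin stands free from height 40 to 74 mm. The lever bar is 12 mm wide, heights 34 to 40 mm, and reaches 69 mm from the axis
- cam_pivot (a point): point on the cam's fixed vertical axis at height 40 mm; fixture x = 5, y = 118 mm. The hub is 16 mm across, top 42 mm. The brass disc, radius 24 mm, its centre 12 mm off the axis towards the lever, is at heights 18..30 mm
- low_mark (a point): centre of the green painted mark, 16 x 14 mm, on the base plate, 81 mm forward of the cam's axis: the lever points at it when the cam is at its low point
- far_stop (a point): middle of the inner face of the aluminium far stop, a bar along y, fixture x = 71 mm, y = 0, height 21 mm; its top is at 27 mm
- phone_center (a point): centre of the black opened phone, 72 mm (x) x 150 mm (y) x 8 mm, 190 g, lying loose on the base plate (top face at height 23 mm) between jaw and far stop; home at fixture x = 35 mm, starts 6 to 20 mm short of it
- flux_jar: bystander, loose: white-capped jar, 34 mm across, 42 mm high, standing on the mat at the fixture's right; origin at its underside
- bit_driver: bystander, loose: slim aluminium driver, 140 mm long, 16 mm thick, lying on the mat beyond the fixture; along its x; origin at its underside
- charger_puck: bystander, loose: white round charging puck, 60 mm across, 12 mm high; origin at its underside
- bit_case: bystander, loose: red bit case, 55 x 80 x 28 mm, steel bits standing 12 mm proud; origin at its underside
- screw_cup: bystander, loose: white open cup, 64 mm across, 45 mm high; origin at its underside
- back_cover: bystander, loose: grey phone back cover, 72 x 150 x 5 mm, lying flat; origin at its underside
- phone: the same phone; origin at the centre of its underside
There are look-alikes about, which are no part of the job. Leave any brown look-alike of the phone alone.

How it is judged:
By the outcome, as a careful person would: the job done as asked, in the order asked, and still so for the second after the job is handed in, with the robot touching nothing.
It also fails if it takes over 48 s, if anything falls off the work surface, if the arm or the gripper's body presses on something with over 40 N, if the wrist force passes 120 N, or if a joint passes its speed limit or range.

## Working session

There is one attempt and no reset: what is moved stays moved. The work goes in short steps, Python scripts to look and compute and a tool call to move; the robot and the scene stay as the last step left them, time stands still between calls to the robot, and variables do not carry over. Pictures are saved under pics/ and viewed, at most 10 in all, crops included, and the job is handed in when it is done.

Besides the shell and the picture viewer there is one more tool, called after ">>>" as name(argument=value, ...) on one line, values as JSON. drive_tool: Moves the arm, as the interface text tells. Its arguments: {"type":"object","properties":{"series":{"type":"array","items":{"type":"number"}},"newtons":{"type":"number"}},"required":["series"]}

```bash
mkdir -p pics; ls
python3 - <<'E'
from station import *
import cv2
s=get_state();print(s['t'],s['tool_pos'],s['tool_rot'],s['width'])
for c in['top','scene']:
    im=capture(c);cv2.imwrite(f'pics/{c}0.png',im[:,:,::-1])
    i=camera_info(c);print(c,i['intrinsics'],i['D'],i['T'])
    for q in['fixture','push_tab','cam_pin','cam_pivot','low_mark','far_stop','phone_center','jaw','cam']:
        print(q,[(r['xy'],round(r['confidence'],2)) for r in recognise(c,q)][:3])
E
```

```text
pics
0.0 [ 0.18059987 -0.51888644  0.230485  ] [[ 9.44476116e-01  3.28579881e-01 -3.58280443e-04]
 [ 3.28579999e-01 -9.44474584e-01  1.71582356e-03]
 [ 2.25398330e-04 -1.73827816e-03 -9.99998464e-01]] 0.08537272352094868
top [[429.53799175   0.         326.75939212]
 [  0.         429.53799175 204.48952243]
 [  0.           0.           1.        ]] [-0.04653144  0.          0.          0.          0.        ] [[ 0.00617157 -0.9820632   0.18845102  0.32759206]
 [-0.99994921 -0.00455919  0.00898826 -0.00869337]
 [-0.00796785 -0.18849692 -0.98204146  1.37719547]
 [ 0.          0.          0.          1.        ]]
fixture [([308.4, 216.2], 0.77)]
push_tab [([316.3, 227.4], 0.7)]
cam_pin [([288.4, 208.2], 0.76)]
cam_pivot [([303.0, 213.8], 0.77), ([290.4, 206.5], 0.24)]
low_mark [([307.5, 219.1], 0.82)]
far_stop [([305.5, 212.2], 0.74), ([187.3, 246.6], 0.46)]
phone_center [([401.0, 245.3], 0.84), ([329.2, 213.4], 0.81), ([305.8, 213.2], 0.67)]
jaw [([315.2, 228.5], 0.75)]
cam [([286.0, 207.1], 0.68)]
scene [[377.3979488    0.         318.51699681]
 [  0.         377.3979488  203.50114683]
 [  0.           0.           1.        ]] [-0.07392516  0.          0.          0.          0.        ] [[ 0.66691064  0.51053225 -0.54275872  1.17151154]
 [ 0.7450542  -0.46778852  0.47546624 -0.51130013]
 [-0.01115545 -0.72147815 -0.69234733  0.79933677]
 [ 0.          0.          0.          1.        ]]
fixture [([327.1, 192.2], 0.84)]
push_tab [([310.4, 186.6], 0.68)]
cam_pin [([348.9, 186.3], 0.67), ([317.0, 194.5], 0.54)]
cam_pivot [([332.0, 196.3], 0.66)]
low_mark [([330.1, 198.4], 0.72)]
far_stop [([332.2, 193.3], 0.92)]
phone_center [([311.0, 207.1], 0.97), ([229.0, 232.6], 0.67)]
jaw [([307.1, 187.7], 0.72)]
cam [([348.6, 187.1], 0.83), ([167.7, 307.9], 0.57)]
```

Run:
```python
import cv2
a=cv2.imread('pics/top0.png');cv2.imwrite('pics/top0c.png',cv2.resize(a[130:330,170:470],None,fx=2.66,fy=2.66,interpolation=cv2.INTER_CUBIC))
```

```text
(no output)
```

View pics/top0c.png

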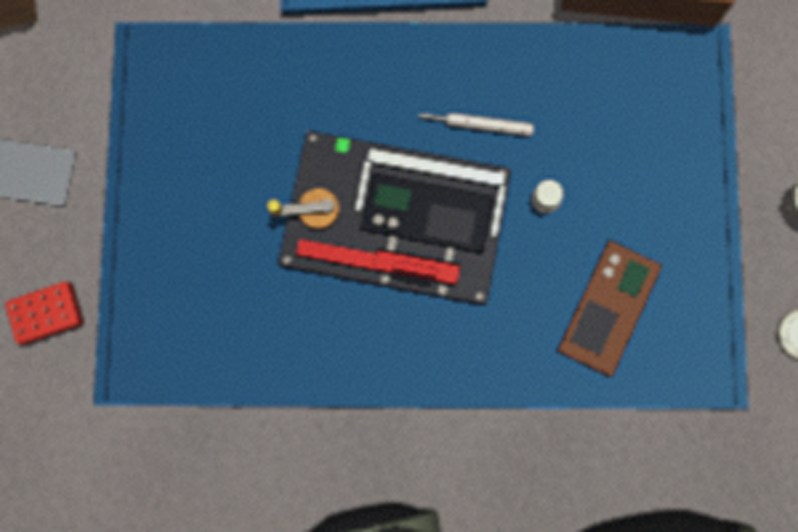

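View pics/scene0.png

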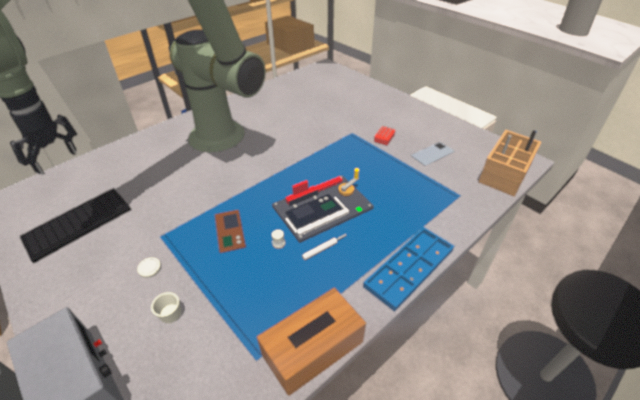

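The top crop shows one clamp: plate corners at crop (310,131), (510,170), (488,304) and (278,266), green mark at (342,145), yellow pin at (274,206) and red tab at about (418,268). The black phone in the clamp is the real one. The brown board at crop (610,308) is the look-alike, so I leave it alone.

```bash
cat > h.py <<'E'
import numpy as np, cv2
from scipy.optimize import least_squares
from station import *
def ray(px,K,D,T,z):
    u=cv2.undistortPoints(np.array([[px]],float),np.array(K),np.array(D))[0,0]
    d=T[:3,:3]@[u[0],u[1],1]; o=T[:3,3]
    return o+d*(z-o[2])/d[2]
def cam(c):
    i=camera_info(c)
    if 'T' in i: T=np.array(i['T'])
    else:
        s=get_state();A=np.eye(4);A[:3,:3]=s['tool_rot'];A[:3,3]=s['tool_pos'];T=A@np.array(i['tool_from_camera'])
    return np.array(i['intrinsics']),np.array(i['D']),T
def fit(pts,c): # pts: list of (pixel, fixture xyz mm)
    K,D,T=c
    W=np.array([ray(p,K,D,T,.003+f[2]/1e3)[:2] for p,f in pts]);F=np.array([f[:2] for p,f in pts])/1e3
    g=lambda q:(F@np.array([[np.cos(q[2]),np.sin(q[2])],[-np.sin(q[2]),np.cos(q[2])]])+q[:2]-W).ravel()
    r=least_squares(g,[.4,0,0]);return r.x,np.round(1e3*r.fun.reshape(-1,2),1)
def tofix(w,q):
    d=np.array(w[:2])-q[:2];c,s=np.cos(q[2]),np.sin(q[2]);return 1e3*np.array([c*d[0]+s*d[1],-s*d[0]+c*d[1]])
def toworld(f,q):
    c,s=np.cos(q[2]),np.sin(q[2]);f=np.array(f)/1e3;return q[:2]+[c*f[0]-s*f[1],s*f[0]+c*f[1]]
E
python3 - <<'E'
from h import *
C=cam('top');P=lambda x,y:(170+x/2.66-.3,130+y/2.66-.3)
q,r=fit([(P(310,131),(97,166,15)),(P(510,170),(97,-90,15)),(P(488,304),(-73,-90,15)),(P(278,266),(-73,166,15)),(P(342,145),(86,118,15))],C)
print(q,r)
pw=ray(P(274,206),*C,.077-.003);print('pin',pw,tofix(pw,q),np.arctan2(*(tofix(pw,q)-[5,118])[::-1]))
tw=ray(P(418,258),*C,.071);print('tab',tofix(tw,q))
for n,f in dict(O=(0,0),tab=(-60,0),pivot=(5,118),mark=(86,118)).items():print(n,toworld(f,q))
i=camera_info('wrist');print(np.round(i['tool_from_camera'],3),i['intrinsics'][0])
E
```

```text
[ 0.54775773 -0.0051029  -0.18357959] [[ 0.7  3.9]
 [ 1.9 -3. ]
 [-1.9  0.4]
 [ 0.6  0.4]
 [-1.3 -1.7]]
pin [0.56854201 0.17027185 0.074     ] [-11.57966314 176.22201107] 1.8482192707951348
tab [-39.58551602   0.46223453]
O [ 0.54775773 -0.0051029 ]
tab [0.48876594 0.00585012]
pivot [0.57421464 0.11000155]
mark [0.65385356 0.09521498]
[[-0.    -0.963 -0.268  0.069]
 [ 1.    -0.    -0.    -0.001]
 [ 0.    -0.268  0.963 -0.142]
 [ 0.     0.     0.     1.   ]] [323.58361294   0.         325.7691148 ]
```

>>> drive_tool(series=[292, -232, -30, -1.45, 0, 292, -232, -30, -1.45, 0, 292, -232, -30, -1.45, 0, 292, -232, -30, -1.45, 0, 292, -232, -30, -1.45, 0, 292, -232, -30, -1.45, 0, 292, -232, -30, -1.45, 0, 292, -232, -30, -1.45, 0], newtons=20)

```text
t: 2.0
tool_pos: [0.3809, -0.2033, 0.2615]
tool_rot: [[-0.22, 0.975, 0.0], [0.975, 0.22, -0.0], [-0.001, 0.0, -1.0]]
wrist_force: [0.5, -0.4, -0.1]
width: -0.0002
grasp_force: 0.0
```

>>> drive_tool(series=[269, 214, 0, -1.41, 0, 269, 214, 0, -1.41, 0, 269, 214, 0, -1.41, 0, 269, 214, 0, -1.41, 0, 269, 214, 0, -1.41, 0, 269, 214, 0, -1.41, 0, 269, 214, 0, -1.41, 0, 269, 214, 0, -1.41, 0])

```text
t: 3.0
tool_pos: [0.5323, 0.1047, 0.261]
tool_rot: [[-0.998, -0.058, -0.0], [-0.058, 0.998, -0.0], [0.0, -0.0, -1.0]]
wrist_force: [0.4, -0.0, 0.2]
width: 0.0001
grasp_force: 0.0
```

Run:
```python
from h import *
print(get_state()['tool_pos'])
im=capture('wrist');cv2.imwrite('pics/w1.png',im[:,:,::-1])
for q in['cam_pin','cam_pivot','low_mark','push_tab']:print(q,[(r['xy'],round(r['confidence'],2)) for r in recognise('wrist',q)][:3])
```

```text
[0.53232589 0.104654   0.26102677]
cam_pin [([345.8, 210.7], 0.81)]
cam_pivot [([281.6, 181.4], 0.87)]
low_mark [([279.5, 178.6], 0.68), ([113.9, 212.7], 0.61)]
push_tab [([265.7, 153.9], 0.69)]
```

View pics/w1.png

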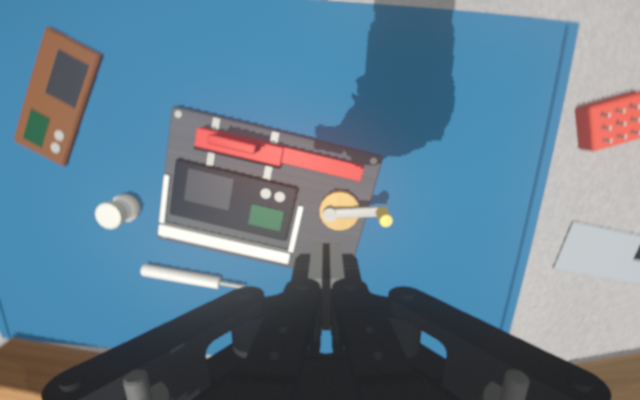

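The wrist view shows plate back corners at (177,107) and (382,157), the hub at (330,213) and the yellow pin at (386,218).

Run:
```python
from h import *
C=cam('wrist')
q,r=fit([((175,106),(-73,-90,15)),((384,156),(-73,166,15)),((329,213),(5,118,42))],C)
print(q,r)
p=ray((386,217),*C,.074);f=tofix(p,q);print('pin',p,f,np.arctan2(*(f-[5,118])[::-1]),np.hypot(*(f-[5,118])))
t=ray((240,149),*C,.071);print('tab',tofix(t,q))
```

```text
[ 0.54942974 -0.00194902 -0.18642663] [[-1.8 -3.9]
 [-0.1  1.7]
 [ 1.9  2.2]]
pin [0.56680341 0.17113843 0.074     ] [-15.00888753 173.30851756] 1.9179167521493465 58.81655969669447
tab [-49.08027092   8.76446109]
```

>>> drive_tool(series=[0, 61, 40, -0.06, 0, 0, 61, 100, -0.06, 0, 0, 61, 150, -0.06, 0, 0, 61, 190, -0.06, 0, 0, 61, 208, -0.06, 0, 0, 61, 208, -0.06, 0])

```text
t: 4.0
tool_pos: [0.5277, 0.1644, 0.0519]
tool_rot: [[-0.994, -0.112, -0.003], [-0.112, 0.994, -0.001], [0.003, -0.0, -1.0]]
wrist_force: [0.7, 0.2, 0.6]
width: 0.0001
grasp_force: 0.0
```

Run:
```python
from h import *
s=get_state();P=np.array([.5753,.1116])
th=np.arctan2(s['tool_rot'][1,0],s['tool_rot'][0,0]);print(s['tool_pos'],th)
R=s['tool_rot']
for A,d in[(1.7,24),(1.7,18),(1.5,18),(1.3,18),(1.1,18),(.9,18),(.7,18),(.5,18),(.3,18),(.1,18),(-.05,18),(-.185,18)]:
    w=P+.06*np.array([np.cos(A),np.sin(A)])+d/1e3*np.array([-np.sin(A),np.cos(A)])
    dl=np.append(w-s['tool_pos'][:2],0)*1e3;y=A+np.pi/2
    print(A,d,np.round(R.T@dl,1)[:2],'roll',round((th-y+np.pi)%(2*np.pi)-np.pi,2))
im=capture('wrist');cv2.imwrite('pics/w2.png',im[:,:,::-1])
```

```text
[0.52770762 0.16438692 0.051876  ] -3.029553870303865
1.7 24 [-16.4   1.8] roll -0.02
1.7 18 [-22.4   1.9] roll -0.02
1.5 18 [-34.6   4.5] roll 0.18
1.3 18 [-47.1   4.6] roll 0.38
1.1 18 [-59.4   2.2] roll 0.58
0.9 18 [-70.9  -2.5] roll 0.78
0.7 18 [-81.3  -9.5] roll 0.98
0.5 18 [-90.1 -18.4] roll 1.18
0.3 18 [-97.  -28.9] roll 1.38
0.1 18 [-101.6  -40.5] roll 1.58
-0.05 18 [-103.5  -49.7] roll 1.73
-0.185 18 [-104.   -58.1] roll 1.87
```

View pics/w2.png

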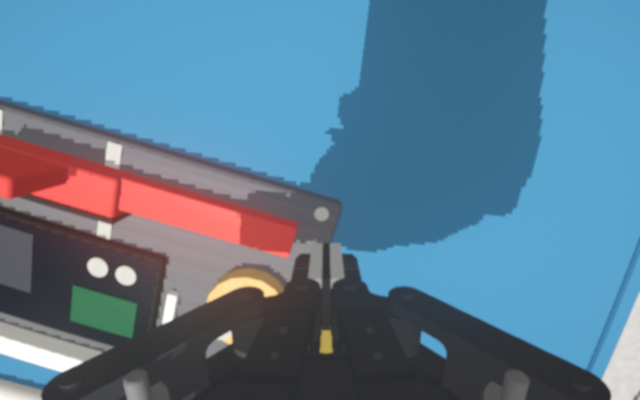

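The pin shows in line with the shut fingers, seen through the slot at (326,343). I start the arc push.

>>> drive_tool(series=[-12, 2, 0, -0.02, 0, -22, 2, 0, -0.02, 0, -28, 3.5, 0, 0.08, 0, -34.5, 4.5, 0, 0.18, 0, -41, 4.8, 0, 0.28, 0, -47, 4.6, 0, 0.38, 0, -53, 3.7, 0, 0.48, 0, -59.5, 2.2, 0, 0.58, 0])

```text
t: 5.05
tool_pos: [0.5876, 0.1739, 0.0538]
tool_rot: [[-0.892, 0.453, -0.002], [0.453, 0.892, 0.0], [0.002, -0.0, -1.0]]
wrist_force: [-4.8, -0.1, 1.8]
width: -0.0003
grasp_force: 1.9
```

```bash
cat > n.py <<'E'
from h import *
import sys
s=get_state();P=np.array([.5753,.1116]);R=s['tool_rot']
th=np.arctan2(R[1,0],R[0,0]);print(s['t'],s['tool_pos'],th)
for A in map(float,sys.argv[1:]):
    w=P+.06*np.array([np.cos(A),np.sin(A)])+.018*np.array([-np.sin(A),np.cos(A)])
    dl=np.append(w-s['tool_pos'][:2],0)*1e3;y=A+np.pi/2
    print(A,np.round(R.T@dl,1)[:2],'roll',round((th-y+np.pi)%(2*np.pi)-np.pi,2))
for c in['top','wrist']:
    im=capture(c);cv2.imwrite(f'pics/{c}_n.png',im[:,:,::-1])
    try:print(c,[(r['xy'],round(r['confidence'],2)) for r in recognise(c,'cam_pin')][:2])
    except Exception as e:print(e)
E
python3 n.py 1.1 1.0 .9 .8 .7 .6 .5 .4 .3 .2
```

```text
5.05 [0.58759825 0.17392936 0.05383109] 2.671612811822297
1.1 [ 0.7 -1.1] roll 0.0
1.0 [-5.4  0.4] roll 0.1
0.9 [-11.6   1.2] roll 0.2
0.8 [-17.8   1.5] roll 0.3
0.7 [-24.1   1.1] roll 0.4
0.6 [-30.3   0.1] roll 0.5
0.5 [-36.3  -1.5] roll 0.6
0.4 [-42.2  -3.7] roll 0.7
0.3 [-47.8  -6.5] roll 0.8
0.2 [-53.1  -9.8] roll 0.9
top []
wrist [([242.1, 265.7], 0.72)]
```

>>> drive_tool(series=[-5.5, 0.4, 0, 0.1, 0, -11.6, 1.2, 0, 0.2, 0, -17.8, 1.5, 0, 0.3, 0, -24, 1.1, 0, 0.4, 0, -30.3, 0.1, 0, 0.5, 0, -36.3, -1.5, 0, 0.6, 0, -42.2, -3.7, 0, 0.7, 0, -47.8, -6.5, 0, 0.8, 0])

```text
t: 6.25
tool_pos: [0.6288, 0.1482, 0.0538]
tool_rot: [[-0.299, 0.954, 0.002], [0.954, 0.299, 0.004], [0.003, 0.003, -1.0]]
wrist_force: [1.0, 4.7, -0.7]
width: 0.0
grasp_force: 2.1
```

```bash
python3 n.py .3 .2 .1 0 -.05 -.1 -.15 -.185; python3 -c "
import cv2
a=cv2.imread('pics/wrist_n.png');b=cv2.imread('pics/top_n.png')[150:270,230:390];b=cv2.resize(b,(533,400));import numpy as np
cv2.imwrite('pics/m3.png',cv2.resize(np.hstack([a,b]),(800,273)))"
```

```text
6.25 [0.62879891 0.14817971 0.05377932] 1.8741974246834534
0.3 [-1.1 -1.9] roll 0.0
0.2 [-7.2 -0.4] roll 0.1
0.1 [-13.4   0.4] roll 0.2
0.0 [-19.7   0.7] roll 0.3
-0.05 [-22.8   0.5] roll 0.35
-0.1 [-25.9   0.3] roll 0.4
-0.15 [-29.   -0.2] roll 0.45
-0.185 [-31.2  -0.6] roll 0.49
top [([290.1, 201.9], 0.53)]
wrist [([244.1, 265.3], 0.87)]
```

View pics/m3.png

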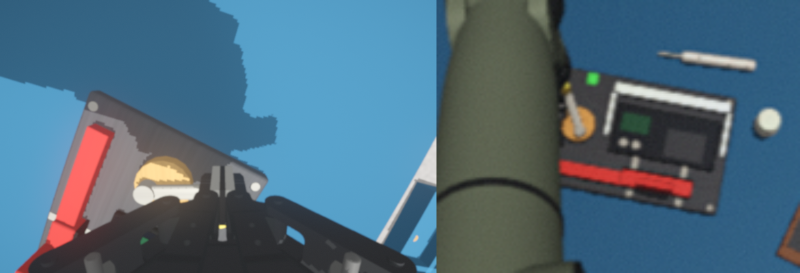

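The lever follows the finger: in the top view the pin now lies forward of the hub and left of the green mark. I go on to just short of the low point.

>>> drive_tool(series=[-7, -0.4, 0, 0.1, 0, -13.4, 0.4, 0, 0.2, 0, -19.7, 0.7, 0, 0.3, 0, -25, 0.3, 0, 0.4, 0, -29, 0, 0, 0.45, 0, -29, 0, 0, 0.45, 0])

```text
t: 7.2
tool_pos: [0.6372, 0.1188, 0.0538]
tool_rot: [[0.144, 0.99, 0.002], [0.99, -0.144, 0.0], [0.0, 0.002, -1.0]]
wrist_force: [2.1, 2.6, 0.9]
width: -0.0003
grasp_force: 1.4
```

>>> drive_tool(series=[25, 0, 0, 0, 0, 40, 0, -50, 0, 0, 40, 0, -110, 0, 0, 0, 60, -170, 0, 0, 0, 60, -200, 0, 0, 0, 60, -200, 0, 0])

```text
t: 7.95
tool_pos: [0.699, 0.1079, 0.2582]
tool_rot: [[0.146, 0.989, 0.009], [0.989, -0.146, -0.002], [-0.0, 0.009, -1.0]]
wrist_force: [0.4, 0.3, 0.2]
width: -0.0
grasp_force: 0.0
```

```bash
python3 n.py; python3 -c "
import cv2
a=cv2.imread('pics/wrist_n.png');cv2.imwrite('pics/w4.png',a)"
```

```text
7.95 [0.69895923 0.10785439 0.2582367 ] 1.4240902955267727
top [([298.9, 200.8], 0.41), ([322.4, 221.5], 0.38)]
wrist [([242.4, 190.8], 0.78)]
```

View pics/w4.png

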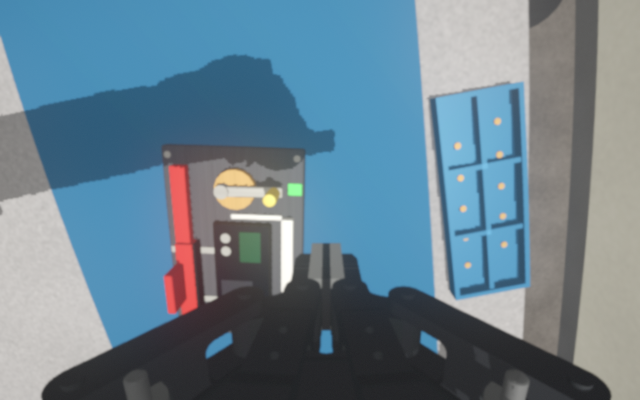

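The wrist view shows the hub at (220,191), the pin top at (269,201), the green mark at (295,189) and plate corners at (164,146) and (305,149).

Run:
```python
from h import *
C=cam('wrist')
q,r=fit([((164,146),(-73,166,15)),((305,149),(97,166,15)),((295,189),(86,118,15)),((220,191),(5,118,42))],C)
print(q,r)
for n,px,z in(('pin',(269.5,201),.076),('lev',(281,193),.043),('hub',(220,191),.045)):
    f=tofix(ray(px,*C,z),q);print(n,f,np.arctan2(*(f-[5,118])[::-1]))
    h=tofix(ray((220,191),*C,.045),q);print(np.arctan2(*(f-h)[::-1]))
a=cv2.imread('pics/w4.png');cv2.imwrite('pics/w4c.png',cv2.resize(a[140:230,155:315],None,fx=5,fy=5,interpolation=cv2.INTER_CUBIC))
```

```text
[ 0.55057978 -0.00225718 -0.17985002] [[-3.9  2.3]
 [ 1.4 -0.1]
 [ 1.4 -0.6]
 [ 1.1 -1.7]]
pin [ 64.11325404 118.37743418] 0.006384846538775806
-0.017363835488706247
lev [ 71.30122481 118.99693348] 0.015035293234689655
-0.0063684538523124815
hub [  3.61732745 119.42798108] 2.3400756017095303
0.0
```

View pics/w4c.png

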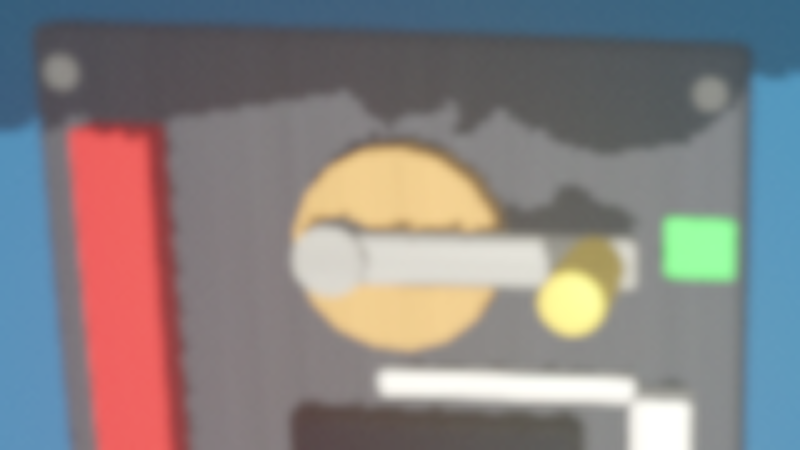

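The lever points straight at the green mark, with the cam within about 0.02 rad of 0. Next I go behind the push tab.

>>> drive_tool(series=[-127, -232, 0, 0.04, 0, -127, -232, 0, 0.04, 0, -127, -232, 0, 0.04, 0, -127, -232, 0, 0.04, 0, -127, -232, 20, 0.04, 0, -127, -232, 80, 0.04, 0, -127, -232, 120, 0.04, 0, -127, -232, 120, 0.04, 0])

```text
t: 9.15
tool_pos: [0.4433, 0.0189, 0.1301]
tool_rot: [[0.184, 0.983, -0.009], [0.983, -0.184, 0.001], [-0.001, -0.009, -1.0]]
wrist_force: [0.1, 0.1, 0.2]
width: 0.0001
grasp_force: 0.0
```

```bash
python3 n.py; cp pics/wrist_n.png pics/w5.png
```

```text
9.15 [0.44330244 0.01888861 0.13014026] 1.3858935055533745
top [([469.9, 255.5], 0.57)]
wrist [([511.7, 44.9], 0.88), ([455.5, 102.6], 0.36)]
```

View pics/w5.png

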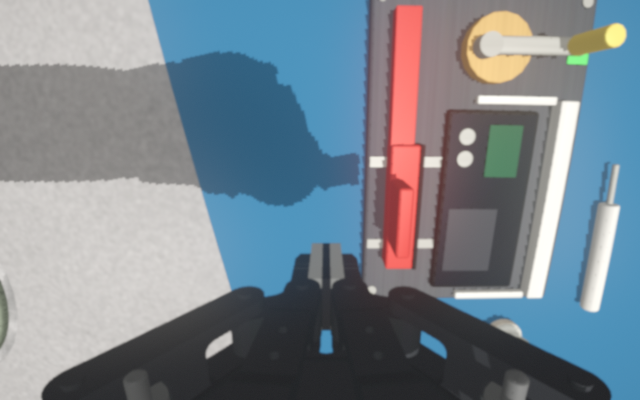

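The tab top spans about (405,187) to (405,258). I check its place in tool axes.

Run:
```python
from h import *
C=cam('wrist');s=get_state();q=np.array([.549,-.003,-.184])
for px in((405,187),(405,258),(398,222)):
    w=ray(px,*C,.071);print(1e3*(s['tool_rot'].T@(w-s['tool_pos'])),tofix(w,q))
```

```text
[23.65573475 51.60472674 63.79740226] [-50.61984088  26.01992054]
[-26.69591036  54.9687447   63.80531589] [-47.3270278  -24.33643186]
[-0.34739871 48.45398761 63.79065173] [-53.80453098   2.02126709]
```

>>> drive_tool(series=[0, 0, 50, 0, 0, 0, 0, 78, 0, 0, 0, 15, 78, 0, 0, 0, 25, 78, 0, 0, 0, 31, 78, 0, 0, 0, 37, 78, 0, 0, 0, 42, 78, 0, 0, 0, 46, 78, 0, 0])

```text
t: 10.35
tool_pos: [0.4928, 0.0096, 0.0553]
tool_rot: [[0.185, 0.983, -0.001], [0.983, -0.185, 0.0], [0.0, -0.001, -1.0]]
wrist_force: [-2.9, 0.7, 2.1]
width: -0.0001
grasp_force: 1.4
```

>>> drive_tool(series=[0, 3, 0, 0, 0, 0, 6, 0, 0, 0, 0, 9, 0, 0, 0, 0, 11, 0, 0, 0, 0, 13, 0, 0, 0, 0, 14, 0, 0, 0, 0, 15, 0, 0, 0, 0, 15, 0, 0, 0])

```text
t: 11.35
tool_pos: [0.5077, 0.0068, 0.0552]
tool_rot: [[0.185, 0.983, 0.0], [0.983, -0.185, 0.0], [0.0, 0.0, -1.0]]
wrist_force: [-2.7, -0.2, 1.6]
width: 0.0
grasp_force: 1.5
```

>>> drive_tool(series=[0, 1, 0, 0, 0, 0, 2, 0, 0, 0, 0, 3, 0, 0, 0, 0, 3, 0, 0, 0])

```text
t: 11.85
tool_pos: [0.5108, 0.0063, 0.0552]
tool_rot: [[0.185, 0.983, 0.0], [0.983, -0.185, 0.0], [0.0, 0.0, -1.0]]
wrist_force: [-2.0, 0.7, -0.6]
width: 0.0001
grasp_force: 1.3
```

>>> drive_tool(series=[0, 1, 0, 0, 0, 0, 2, 0, 0, 0, 0, 3, 0, 0, 0, 0, 3, 0, 0, 0])

```text
t: 12.35
tool_pos: [0.5117, 0.0061, 0.0552]
tool_rot: [[0.185, 0.983, -0.003], [0.983, -0.185, 0.001], [-0.0, -0.003, -1.0]]
wrist_force: [-8.3, 1.0, 6.6]
width: 0.0004
grasp_force: 4.1
```

Motion stopped and the force is climbing. One more firm nudge, then I read it.

>>> drive_tool(series=[0, 1.5, 0, 0, 0, 0, 3, 0, 0, 0, 0, 3, 0, 0, 0, 0, 3, 0, 0, 0])

```text
t: 12.85
tool_pos: [0.5118, 0.006, 0.0549]
tool_rot: [[0.185, 0.983, -0.008], [0.983, -0.185, 0.001], [-0.0, -0.008, -1.0]]
wrist_force: [-13.4, 3.5, 12.9]
width: -0.0
grasp_force: 7.4
```

Firm end stop: it moved 0.1 mm at 13 N. I back off, rise and look.

>>> drive_tool(series=[0, -10, 0, 0, 0, 0, -30, 0, 0, 0, 0, -50, -30, 0, 0, 0, -70, -90, 0, 0, 0, -70, -150, 0, 0, 0, -70, -190, 0, 0, 0, -70, -190, 0, 0])

```text
t: 13.72
tool_pos: [0.4514, 0.0175, 0.2493]
tool_rot: [[0.185, 0.983, 0.01], [0.983, -0.185, -0.002], [0.0, 0.011, -1.0]]
wrist_force: [0.1, -0.7, -0.3]
width: 0.0
grasp_force: 0.0
```

```bash
python3 n.py; cp pics/wrist_n.png pics/w6.png; python3 -c "
import cv2
a=cv2.imread('pics/w6.png');cv2.imwrite('pics/w6c.png',cv2.resize(a[60:300,300:560],None,fx=2.4,fy=2.4,interpolation=cv2.INTER_CUBIC))"
```

```text
13.725 [0.45139811 0.01746267 0.24925127] 1.3846201584373594
top [([345.5, 199.4], 0.59)]
wrist [([449.6, 65.8], 0.89), ([408.7, 104.8], 0.25)]
```

View pics/w6c.png

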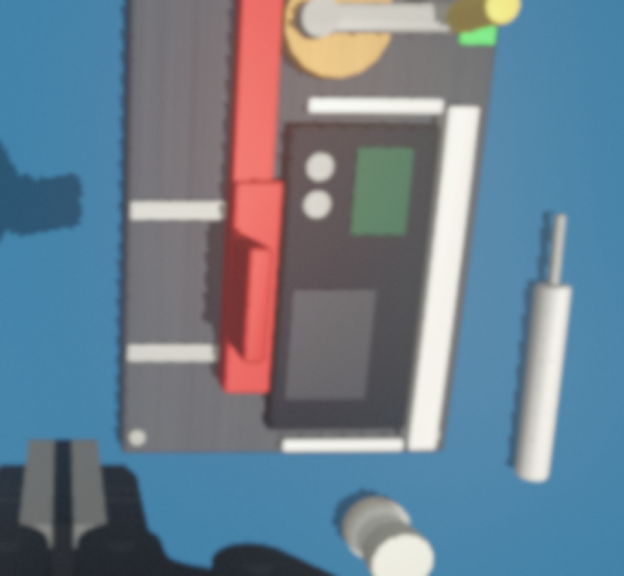

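The crop shows the jaw against the phone and the phone against the far stop. The lever still points at the green mark at (478,35), and the jar and driver look untouched.

```bash
python3 -c "
from station import *
print(job_done())"
```

```text
the job is handed in; nothing more can be done
None
```

I pushed the cam lever to the green mark first, then the red jaw slide forward until the phone was firmly home against the far stop, and handed the job in at about 14 s with the hand clear; the verdict was not shown.

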